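Earth the capacitor bank over the guard with the operating hook

ROBOT

A 6-joint arm with a two-finger parallel gripper is mounted at the origin on a cart in front of the work surface, level with it; the furniture and walls round the work are solid. World frame = base frame: x ahead of the robot, y to its left, z up, the work surface at z = 0. Lengths are in m, angles in degrees, forces in N, time in s.
With the tool pointing down it reaches from about 0.35 to 0.875 m from the base axis. Payload 4.2 kg.
Tool frame: the origin (TCP) lies on the front face of the gripper's body, between the roots of the fingers; the fingertips stand 70 mm ahead of it and the grasp point (between the pads) lies 51 mm ahead of it (r.nose_length is the distance from the TCP to the fingertips, in m); z points along the fingers, y is the direction in which the jaws open and shut (so a half turn about z gives the same grasp; the last joint's range is limited). The gripper opens to 87 mm and grips with 3 to 60 N. Pads are 19 mm wide; open, the fingers measure 117 mm over their backs; the gripper's body (75 mm by 190 mm) begins 51 mm behind the grasp point.
Start: joints at [88.843, 22.042, 0.453, 0, -68.411, -14.817], TCP at [0.172, 0.601, 0.292] pointing down, gripper open.
Joint ranges: [-179.83, 179.83], [-69.29, 118.12], [-61.27, 80.66], [-181.25, 117.63], [-171.15, -9.14], [-177.46, 177.46]. Speed limits (degrees/s): [159.86, 159.86, 180, 180, 180, 180].

INTERFACE

Orientations are given as a 3x3 rotation matrix whose columns are the frame's x, y, z axes.
In Python, from station import telemetry, capture, order, r gives the robot as it stands.
- The arm moves only by the tool drive_tool, never from a script. Its argument "series" is a list of rows, each a list of 4 numbers: the shift along the tool's x, y, z as a fraction of full scale, then the turn about the tool's z as a fraction of full scale. In form: [[dx, dy, dz, turn], ...]. A call has 1 to 10 rows; each row is the pose to reach, as a shift and turn from the pose commanded when the call began, along the tool's axes at that moment; what a row does not reach only later rows make up. Full scale, the value 1, is 0.12 m for a shift and 2 rad for a turn. A row lasts 1/8 s, in which the tool goes at most 62.5 mm and 10.7 degrees, less where a joint would pass 70% of its speed; a pose out of reach is approached as far as the arm can. A call with a number of a shift or a turn outside -1 to 1 is refused whole. A call with a gripper value outside its range is refused whole. "fingers" is the finger opening in mm, from 0 to 87, set as the call begins (left out, the last holds). The fingers move at their own pace and stop on an object; the grip force is fixed at half the most. Time passes only in rows, so rows that repeat a pose let the fingers close. It gives the time, the measured TCP pose, the force and the opening at its end, in the units of the state.
- telemetry.sense(): the state, without advancing time (a new reading comes with each control period).
- capture(name): name is "side" or "top"; returns a dict with "color" (480x640x3 uint8, blue, green, red), "fx", "fy", "cx", "cy" (pixels), "eye" and "attitude" of the camera in the world. Camera axes: x right, y up, looking along -z (the intrinsics and any distortion apply to the point x, -y, -z); pixel columns grow to the right and rows downward; lengths in m; the calibration is good to about 2 mm. A picture is of the moment at which its call begins. There is no depth.
- order.finish_job(): hands the job in, once; it reports no verdict.
The state is a dict: "time_s": time; "joints": joint angles; "joint_velocities": joint speeds; "effort": joint torques, N m; "tcp_pos": TCP position; "ee_rot": TCP orientation; "wrist_force": force on the tool from outside, world axes, zero at the start; "moment": the same for the moment, N m; "gripper_width": opening from 0.0 (shut) to 1.0 (fully open).
Only numpy, scipy, OpenCV 4.12 (cv2) and the standard library are available. Lean on these libraries where they do the work, as an engineer would, in place of code of your own. Each camera call takes 0.05 s, during which the arm holds its last target. There are 200 camera calls.

TASK

Earth the capacitors of the high-voltage test cell: take the insulated hook from its rest, reach over the clear guard with your hand staying on the near side, catch the pull bar of the open earthing switch from behind and draw the blade steadily into its spring jaw until it is fully home against the stop. Pull gently, as the ceramic insulator cracks if the blade is hauled on hard against its stop, and do not lean on the guard. Then lay the hook back in the forks of its rest, finger hanging down, and leave the loose things around it alone.

Things in the scene. Friction and masses are not known exactly. Their poses are not given: they have to be found in the camera images.
- hook: Insulated hook, 0.12 to 0.2 kg. Origin mid-handle; x along the 12 mm orange rod to its bent end, z up. Grey flat-sided handle 100 (x) x 24 (y) x 26 (z) mm: grip its middle from above, across y, firmly. Hand-guard disc 38 mm wide at x=50 to 55; rod tail to x=-92. At x=+185 the rod is bent square: a straight steel finger, 8 mm thick, runs down (-z), its end 80 mm below the rod's axis.
- hook_finger (a point): Lower end of the hook's steel finger, on its axis (hook frame x +185, z -80 mm).
- hook_rest: Fixed stand of the hook, to the right of the cell: grey foot 190 x 75 x 10 mm, two aluminium posts at x=-68 and +82 mm with 45-degree V forks (30 mm wide at the mouth, top about 116 mm up) carrying the rod on both sides of the handle. Origin on the desk under the middle of the resting handle; x along the resting rod to its bent end. The resting rod's axis is 105 mm up; its finger hangs in front.
- test_cell: Fixed high-voltage test cell on a grey plate 165 x 290 mm, 12 mm high. Origin on the desk below the blade's hinge axis (which runs along y, 42 mm up); x points away from the robot, y left. Behind the guard: jaw on a white insulator (under 110 mm high), blade, three cans at y=+55 to +145 mm (102 mm high), low parts at y=-50 to -130 mm (under 45 mm). Nothing stands behind the blade.
- guard: Clear upright sheet of the cell, its near side: 280 mm wide along y, 8 mm thick, yellow top edge 125 mm above the desk. Origin on the desk under its middle, at x=-65 mm of the cell; axes as the cell's.
- blade (a joint): Switch blade, rad. 0: leaning back 0.70 from upright, away from the guard; grows as it is pulled to the guard. Stays where left (hinge friction 0.5 N at the bar). Over the last 10 mm or so of the bar's way the blade spreads the jaw: the pull rises to 4 or 5 N, falls to 2 N as the edge gets through, and 3 to 5 mm on rises steeply at a hard stop. Home lies in 0.5 to 0.9: the jaw's foot is slotted.
- jaw_leaf (a joint): Spread of the jaw's left spring leaf, m: 0 with the jaw empty, about 0.0022 when the full thickness of the blade (6 mm, rounded leading edge) is gripped, which is so only over the last 3 to 5 mm of the pull bar's way to the stop.
- bar_mid (a point): Middle of the smooth steel pull bar at the blade's end: 8 mm thick, 60 mm long along the cell's y, a red ball at each end. In the blade's frame it is 85 mm up from the hinge axis and 16 mm behind (so at blade 0 it is 67 mm behind the hinge and 97 mm above the desk; 127 mm up with the blade upright).
- circuit_board: Green relay board, 63 x 77 x 15 mm, loose on the black mat (3 mm thick); leave alone. Origin under its middle.
- solder_spool: Spool of solder wire, 69 x 59 x 33 mm, loose on the black mat (3 mm thick); leave alone. Origin under its middle.
- needle_pliers: Blue pliers, 101 x 129 x 12 mm, lying flat on the desk at the left, loose; leave alone. Origin under their middle.

How it is judged (in metres and radians):
On the way, in this order (a step that is already met when the one before it is completed fails the run):
1. the hook is lifted out of its rest (height (world z) of hook above 0.135 m), for 0.2 s.
2. the blade is home, gripped by the jaw at its full thickness (value of joint blade above 0.4 rad and value of joint jaw_leaf above 0.0019 m), for 0.3 s.
At the end, for the whole second after the job is handed in: Blade home, gripped by the jaw at its full thickness (leaf spread over 1.9 mm, blade past 0.4 rad). Hook at rest in both forks: handle middle within 25 mm of its place, rod axis 98 to 112 mm up and within 0.12 rad of the stand's x, bent end at the front, finger down within 0.35 rad (all of step 2 and horizontal distance between hook and hook_rest below 0.025 m and z of hook in the frame of hook_rest between 0.098 and 0.112 m and angle between the x axis of hook and the x axis of hook_rest, either way round below 0.12 rad and x of hook_finger in the frame of hook_rest above 0.12 m and angle between hook's own z axis and vertical below 0.35 rad and linear speed of hook below 0.02 m/s); the robot touches nothing.
It fails at once if the hook pulls or pushes the blade with more than 12 N (contact force between hook and blade above 12 N).
It fails at once if the hand reaches past the guard, low over the cell (under 0.23 m) (x of the grasp point in the frame of test_cell above -0.065 m and y of the grasp point in the frame of test_cell between -0.15 and 0.15 m and height (world z) of the grasp point below 0.23 m).
It fails at once if the fingers or the arm touch the test cell, blade or jaw (contact force between any of the fingers, the arm and test_cell above 0.5 N).
It fails at once if the hook bears on the guard with more than 6 N (contact force between hook and guard above 6 N).
It fails at once if a bystander is shoved more than 25 mm (distance of any of circuit_board, solder_spool, needle_pliers from where it was at the start of the episode above 0.025 m).
It also fails if it takes over 64 s, if anything falls off the work surface, if the arm or the gripper's body presses on something with over 40 N, if the wrist force passes 120 N, or if a joint passes its speed limit or range.

## Working session

There is one attempt and no reset: what is moved stays moved. The work goes in short steps, Python scripts to look and compute and a tool call to move; the robot and the scene stay as the last step left them, time stands still between calls to the robot, and variables do not carry over. Pictures are saved under pics/ and viewed, about 8 in all and at most 12, crops included, and the job is handed in when it is done.

Besides the shell and the picture viewer there is one more tool, called after "Call:" as name([rows], argument=value, ...), one row to a line, values as JSON. drive_tool: Moves the arm, as the interface text tells. Shift numbers are shares of 0.12 m and turn numbers shares of 2 rad, none past 1 either way. Its arguments: {"type":"object","properties":{"series":{"type":"array","items":{"type":"array","items":{"type":"number","minimum":-1,"maximum":1}}},"fingers":{"type":"number"}},"required":["series"]}

```bash
mkdir -p pics; ls; python3 - <<'E'
from station import telemetry, capture, order, r
import cv2,numpy as np
s=telemetry.sense(); print({k:np.round(v,4).tolist() for k,v in s.items()})
for n in("side","top"):
    c=capture(n); cv2.imwrite(f"pics/{n}0.png",c["color"]); print(n,{k:np.round(v,4).tolist() for k,v in c.items() if k!="color"})
E
```

```text
pics
{'time_s': 0.0, 'joints': [88.8442, 22.0926, 0.3808, -0.0283, -68.413, -14.8173], 'joint_velocities': [-0.0266, 0.0076, -0.0156, -0.013, -0.0045, 0.0173], 'effort': [-0.0002, -39.0662, 18.7402, 4.2199, 0.011, -0.0002], 'tcp_pos': [0.1718, 0.6004, 0.2911], 'ee_rot': [[0.9613, -0.2754, -0.0005], [-0.2754, -0.9613, -0.0022], [0.0001, 0.0022, -1.0]], 'wrist_force': [-0.4861, -0.414, 0.1993], 'moment': [-0.0036, -0.0247, -0.0089], 'gripper_width': 0.9992}
side {'fx': 545.176, 'fy': 545.176, 'cx': 311.031, 'cy': 249.1355, 'eye': [0.3209, 0.9962, 0.9527], 'attitude': [[-0.9796, 0.1339, -0.1496], [-0.2008, -0.6409, 0.7409], [0.0033, 0.7559, 0.6547]]}
top {'fx': 513.5339, 'fy': 513.5339, 'cx': 325.9516, 'cy': 240.3499, 'eye': [0.417, 0.0149, 1.1839], 'attitude': [[-0.0127, 0.9925, -0.1215], [-0.9999, -0.0138, -0.0079], [-0.0095, 0.1214, 0.9926]]}
```

View pics/top0.png

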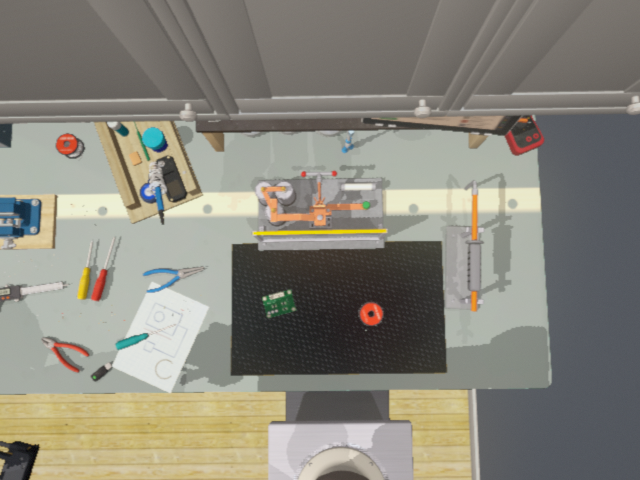

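View pics/side0.png

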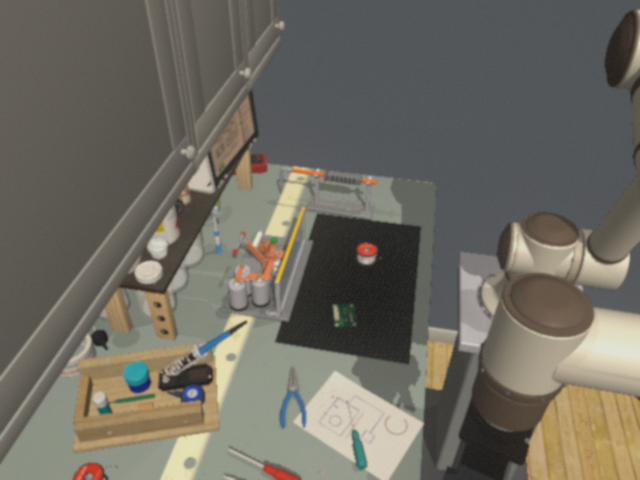

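Top view: the guard's yellow edge runs from (254,233) to (387,231). The bar's red balls are at (305,174) and (334,174), and the hook's orange rod runs along column ~474 with its bent end at the top (row ~188). The board is at (279,304) and the spool at (371,314). In the side view the hook is near (335,177) and the balls near (240,243).

```bash
cat > h.py <<'E'
from station import telemetry, capture, order, r
import cv2,numpy as np
def ray(c,u,v):
    d=np.array([(u-c["cx"])/c["fx"],-(v-c["cy"])/c["fy"],-1.]); return np.array(c["eye"]),np.array(c["attitude"])@d
def pl(c,u,v,z):
    e,d=ray(c,u,v); return (e+d*(z-e[2])/d[2]).round(4)
def tri(c1,p1,c2,p2):
    e1,d1=ray(c1,*p1); e2,d2=ray(c2,*p2)
    t=np.linalg.lstsq(np.c_[d1,-d2],e2-e1,rcond=None)[0]; a,b=e1+t[0]*d1,e2+t[1]*d2
    return ((a+b)/2).round(4),np.linalg.norm(a-b).round(4)
def proj(c,p):
    q=np.array(c["attitude"]).T@(np.array(p)-c["eye"]); return (c["cx"]-c["fx"]*q[0]/q[2]).round(1),(c["cy"]+c["fy"]*q[1]/q[2]).round(1)
def blobs(c,lo,hi,box,amin=4):
    x0,y0,x1,y1=box; m=np.zeros((480,640),np.uint8); hsv=cv2.cvtColor(c["color"],cv2.COLOR_BGR2HSV)
    m[y0:y1,x0:x1]=cv2.inRange(hsv,lo,hi)[y0:y1,x0:x1]
    n,l,st,ce=cv2.connectedComponentsWithStats(m)
    return m,[(st[i].tolist(),ce[i].round(1).tolist()) for i in range(1,n) if st[i,4]>=amin]
E
python3 - <<'E'
from h import *
t=capture("top"); s=capture("side")
print("balls",blobs(t,(0,150,80),(6,255,255),(290,160,350,185))[1],blobs(t,(170,150,80),(180,255,255),(290,160,350,185))[1])
print("sballs",blobs(s,(0,120,80),(5,255,255),(225,225,260,265))[1],blobs(s,(170,120,80),(180,255,255),(225,225,260,265))[1])
m,b=blobs(t,(22,120,120),(34,255,255),(245,220,395,245)); print("guard",b)
ys,xs=np.nonzero(m); f=np.polyfit(xs,ys,1)
a,bq=pl(t,xs.min(),np.polyval(f,xs.min()),.125),pl(t,xs.max(),np.polyval(f,xs.max()),.125);print(a,bq,(a+bq)/2,"yaw",np.arctan2(*(-(a-bq)[[0]],(a-bq)[1]))) 
m,b=blobs(t,(5,150,100),(20,255,255),(460,170,490,320),10); print("rod",b)
ys,xs=np.nonzero(m); f=np.polyfit(ys,xs,1)
for y in (ys.min(),ys.max()): print(y,pl(t,np.polyval(f,y),y,.105))
for x,y in ((475,184),(474.5,240),(474,290)): print(pl(t,x,y,.105))
c=t["color"]
cv2.imwrite("pics/c1.png",np.hstack([cv2.resize(c[165:325,425:505],None,fx=3.5,fy=3.5),cv2.resize(c[155:255,245:395],None,fx=3,fy=5.6,interpolation=cv2.INTER_CUBIC)[:560]]))
E
```

```text
balls [([333, 171, 3, 5, 13], [333.8, 173.0]), ([302, 172, 3, 5, 13], [303.0, 173.7])] []
sballs [([242, 232, 3, 3, 6], [243.0, 232.8]), ([233, 249, 4, 5, 16], [234.5, 251.0])] []
guard [([253, 229, 133, 6, 549], [319.5, 231.5])]
[0.5647 0.1751 0.125 ] [ 0.5659 -0.0998  0.125 ] [0.5653  0.03765 0.125  ] yaw [0.0043652]
rod [([472, 195, 5, 45, 193], [474.3, 217.9]), ([471, 291, 6, 20, 91], [473.6, 300.1])]
195 [ 0.6422 -0.2948  0.105 ]
310 [ 0.3992 -0.2811  0.105 ]
[ 0.6661 -0.2969  0.105 ]
[ 0.5455 -0.2901  0.105 ]
[ 0.4405 -0.2841  0.105 ]
```

View pics/c1.png

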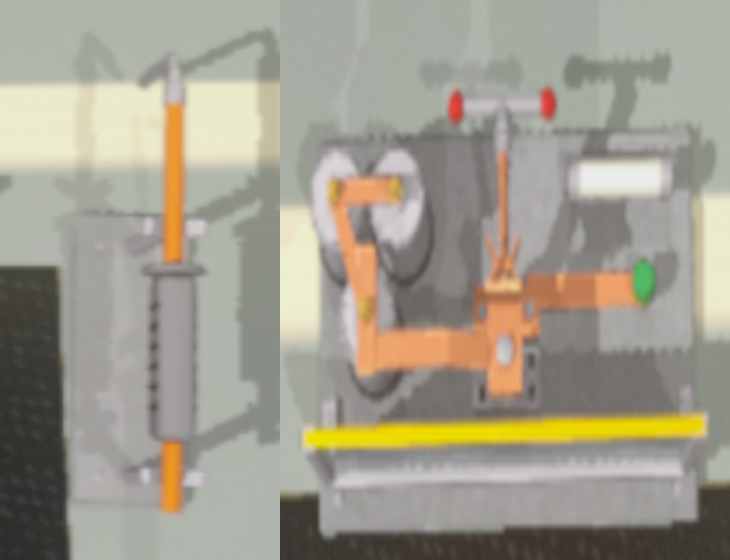

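Call:
drive_tool([
  [0.76,0.82,0,-0.1115],
  [0.76,0.82,0,-0.1115],
  [0.76,0.82,0,-0.1115],
  [0.76,0.82,0,-0.1115],
], fingers=87)

```text
time_s: 0.7
tcp_pos: [0.2329, 0.481, 0.2927]
ee_rot: [[0.998, -0.057, 0.0], [-0.057, -0.998, 0.001], [0.0, -0.001, -1.0]]
wrist_force: [-0.8, -0.1, 0.5]
gripper_width: 0.997
```

```bash
python3 - <<'E'
from h import *
t=capture("top"); s=capture("side")
for a,b in (((333.8,173.0),(243,232.8)),((303,173.7),(234.5,251))): print(tri(t,a,s,b),pl(t,*a,.097))
print(telemetry.sense()["ee_rot"])
E
```

```text
(array([0.6946, 0.0045, 0.0996]), np.float64(0.003)) [0.6969 0.0047 0.097 ]
(array([0.6952, 0.0713, 0.0967]), np.float64(0.0023)) [0.6963 0.0714 0.097 ]
[[ 9.98468987e-01 -5.53142245e-02  1.38776264e-04]
 [-5.53143088e-02 -9.98468744e-01  7.03472727e-04]
 [ 9.96517134e-05 -7.10072014e-04 -9.99999743e-01]]
```

Call:
drive_tool([
  [1,0.89,0,0],
  [1,0.89,0,0],
  [1,0.89,0,0],
])

```text
time_s: 1.18
tcp_pos: [0.3475, 0.3675, 0.292]
ee_rot: [[0.998, -0.056, -0.0], [-0.056, -0.998, -0.0], [0.0, 0.0, -1.0]]
wrist_force: [-0.2, 0.1, -0.4]
gripper_width: 0.999
```

Call:
drive_tool([
  [1,0.89,0,0],
  [1,0.89,0,0],
  [1,0.89,0,0],
])

```text
time_s: 1.55
tcp_pos: [0.4621, 0.254, 0.2918]
ee_rot: [[0.998, -0.056, -0.0], [-0.056, -0.998, -0.0], [-0.0, 0.0, -1.0]]
wrist_force: [0.6, 0.7, -0.9]
gripper_width: 1.001
```

Call:
drive_tool([
  [0.5,0.89,0,0],
  [0.5,0.89,0,0],
  [0.5,0.89,0,0],
])

```text
time_s: 1.92
tcp_pos: [0.516, 0.1426, 0.2915]
ee_rot: [[0.998, -0.06, -0.001], [-0.06, -0.998, -0.001], [-0.001, 0.001, -1.0]]
wrist_force: [-0.2, 0.2, -1.3]
gripper_width: 0.995
```

Call:
drive_tool([
  [0,0.89,0,0],
  [0,0.89,0,0],
  [0,0.89,0,0],
])

```text
time_s: 2.3
tcp_pos: [0.5084, 0.0373, 0.2921]
ee_rot: [[0.998, -0.057, -0.0], [-0.057, -0.998, -0.0], [-0.0, 0.0, -1.0]]
wrist_force: [0.4, 0.9, 0.9]
gripper_width: 0.994
```

Call:
drive_tool([
  [0,0.89,0,0],
  [0,0.89,0,0],
  [0,0.89,0,0],
])

```text
time_s: 2.68
tcp_pos: [0.5029, -0.069, 0.292]
ee_rot: [[0.998, -0.057, -0.0], [-0.057, -0.998, 0.0], [-0.0, 0.0, -1.0]]
wrist_force: [-0.5, 0.0, -0.5]
gripper_width: 1.002
```

Call:
drive_tool([
  [0,0.89,0,0],
  [0,0.89,0,0],
  [0,0.89,0,0],
])

```text
time_s: 3.05
tcp_pos: [0.4974, -0.1756, 0.2918]
ee_rot: [[0.998, -0.057, -0.0], [-0.057, -0.998, 0.0], [-0.0, -0.0, -1.0]]
wrist_force: [-0.9, 0.9, 0.5]
gripper_width: 0.998
```

Call:
drive_tool([
  [-0.02,0.92,0,0],
  [-0.02,0.92,0,0],
  [-0.02,0.92,0,0],
], fingers=70)

```text
time_s: 3.42
tcp_pos: [0.4889, -0.2858, 0.2916]
ee_rot: [[0.998, -0.057, -0.0], [-0.057, -0.998, 0.0], [-0.0, -0.0, -1.0]]
wrist_force: [-0.2, 0.9, -0.2]
gripper_width: 0.82
```

Call:
drive_tool([
  [0,0,0.3,0],
  [0,0,0.6,0],
  [0,0,0.8,0],
  [0,0,0.8,0],
])

```text
time_s: 3.92
tcp_pos: [0.488, -0.283, 0.1944]
ee_rot: [[0.999, -0.053, -0.004], [-0.053, -0.999, 0.002], [-0.004, -0.001, -1.0]]
wrist_force: [-0.2, 0.2, 0.9]
gripper_width: 0.811
```

```bash
python3 - <<'E'
from h import *
t=capture("top"); s=capture("side")
a=t["color"][160:340,400:540]; b=s["color"][140:240,260:420]
cv2.imwrite("pics/c2.png",np.hstack([cv2.resize(a,(420,540)),cv2.resize(b,(380,238)).repeat(1,0) if 0 else cv2.copyMakeBorder(cv2.resize(b,(380,238)),0,302,0,0,0)]))
print(telemetry.sense()["tcp_pos"])
E
```

```text
[ 0.48920609 -0.28423352  0.19712477]
```

View pics/c2.png

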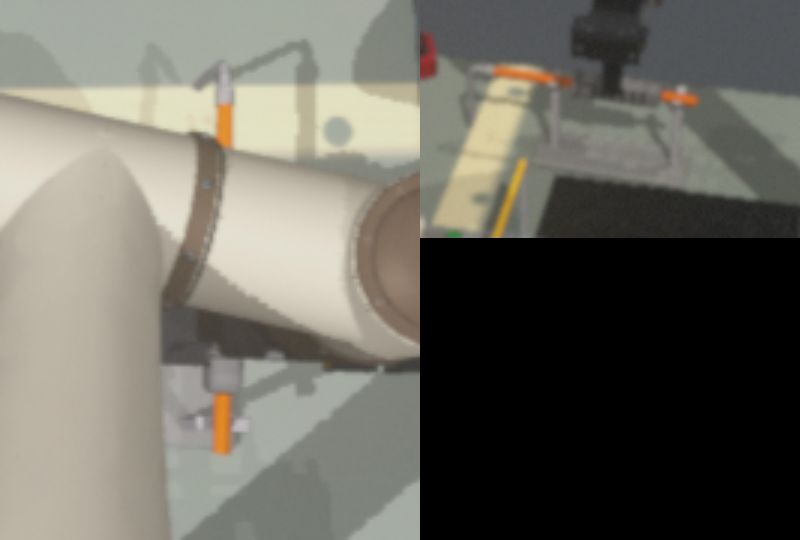

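The side crop shows the near finger beside the middle of the grey handle, at about (610,90) in the crop. In the top crop the rod still lies straight in the forks. I'll go down and grip.

Call:
drive_tool([
  [0,0,0.2,0],
  [0,0,0.33,0],
  [0,0,0.33,0],
  [0,0,0.33,0],
])

```text
time_s: 4.53
tcp_pos: [0.4885, -0.2856, 0.1576]
ee_rot: [[0.998, -0.055, 0.002], [-0.055, -0.998, -0.001], [0.002, 0.001, -1.0]]
wrist_force: [-0.2, -0.4, -0.4]
gripper_width: 0.802
```

Call:
drive_tool([
  [0,0,0,0],
  [0,0,0,0],
  [0,0,0,0],
  [0,0,0,0],
  [0,0,0,0],
  [0,0,0,0],
  [0,0,0,0],
  [0,0,0,0],
], fingers=0)

```text
time_s: 5.52
tcp_pos: [0.4878, -0.2852, 0.1566]
ee_rot: [[0.998, -0.056, -0.0], [-0.056, -0.998, 0.0], [-0.0, -0.0, -1.0]]
wrist_force: [-0.4, 2.3, 0.6]
gripper_width: 0.274
```

Call:
drive_tool([
  [0,0,-0.1,0],
  [0,0,-0.25,0],
  [0,0,-0.5,0],
  [0,0,-0.75,0],
  [0,0,-1,0],
  [0,0,-1,0],
])

```text
time_s: 6.28
tcp_pos: [0.4888, -0.2861, 0.2798]
ee_rot: [[0.998, -0.056, 0.006], [-0.056, -0.998, -0.002], [0.006, 0.002, -1.0]]
wrist_force: [0.4, 0.2, -1.9]
gripper_width: 0.273
```

Call:
drive_tool([
  [0,0,-0.1,-0.01],
  [0,0,-0.1,-0.028],
  [0,0,-0.1,-0.028],
])

```text
time_s: 6.65
tcp_pos: [0.4875, -0.2854, 0.2878]
ee_rot: [[1.0, 0.001, -0.002], [0.001, -1.0, 0.001], [-0.002, -0.001, -1.0]]
wrist_force: [0.8, -1.0, -1.3]
gripper_width: 0.266
```

```bash
python3 - <<'E'
from h import *
s=capture("side");t=capture("top")
cv2.imwrite("pics/c3.png",np.hstack([cv2.resize(s["color"][100:280,220:440],(440,360)),cv2.resize(t["color"][130:350,400:560],(262,360))]))
q=telemetry.sense();print(q["tcp_pos"],q["wrist_force"],q["ee_rot"][0],q["moment"])
E
```

```text
[ 0.48758351 -0.28537386  0.2878195 ] [ 0.54973181  0.68007024 -2.13467777] [ 9.99998727e-01  1.28863085e-04 -1.59021096e-03] [ 0.01140438  0.04706395 -0.0015215 ]
```

View pics/c3.png

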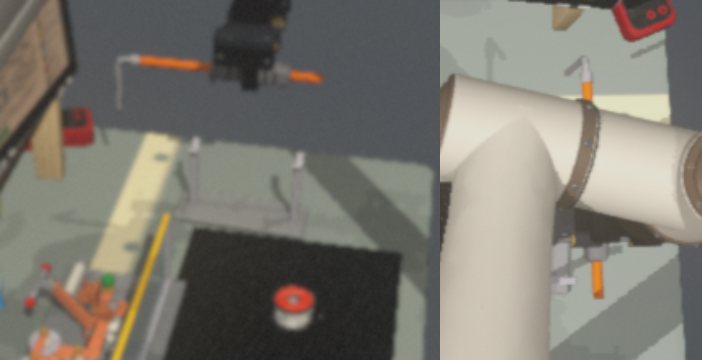

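The side crop shows the hook held level with its finger hanging down: bend at about (281,129) and finger end at about (280,154) in full-image pixels. The rest is empty.

```bash
python3 - <<'E'
from h import *
s=capture("side")
print(proj(s,(.673,-.285,.157)),proj(s,(.673,-.285,.237)),proj(s,(.396,-.285,.237)))
E
```

```text
(np.float64(278.7), np.float64(153.7)) (np.float64(277.6), np.float64(127.8)) (np.float64(380.2), np.float64(138.5))
```

Call:
drive_tool([
  [0.1,-0.3,0,0],
  [0.12,-0.6,0,0],
  [0.12,-0.9,0,0],
  [0.12,-0.9,0,0],
])

```text
time_s: 7.3
tcp_pos: [0.5021, -0.1758, 0.2886]
ee_rot: [[1.0, 0.003, -0.0], [0.003, -1.0, 0.0], [-0.0, -0.0, -1.0]]
wrist_force: [0.9, -0.6, -1.3]
gripper_width: 0.273
```

Call:
drive_tool([
  [0.1,-0.3,0,0],
  [0.12,-0.6,0,0],
  [0.12,-0.9,0,0],
  [0.12,-0.9,0,0],
])

```text
time_s: 7.8
tcp_pos: [0.5168, -0.0684, 0.2886]
ee_rot: [[1.0, 0.003, -0.0], [0.003, -1.0, -0.0], [-0.0, 0.0, -1.0]]
wrist_force: [0.2, -0.4, -1.3]
gripper_width: 0.268
```

Call:
drive_tool([
  [0.1,-0.3,0,0],
  [0.12,-0.6,0,0],
  [0.12,-0.9,0,0],
  [0.12,-0.9,0,0],
  [0.12,-0.9,0,0],
])

```text
time_s: 8.43
tcp_pos: [0.531, 0.0375, 0.2885]
ee_rot: [[1.0, -0.001, -0.001], [-0.001, -1.0, -0.0], [-0.001, 0.0, -1.0]]
wrist_force: [-0.0, -0.7, -1.6]
gripper_width: 0.276
```

```bash
python3 - <<'E'
from h import *
s=capture("side");t=capture("top")
cv2.imwrite("pics/c4.png",np.hstack([cv2.resize(s["color"][140:300,190:350],(400,400)),cv2.resize(t["color"][130:260,240:400],(400,325)) if 0 else cv2.copyMakeBorder(cv2.resize(t["color"][130:260,240:400],(400,325)),0,75,0,0,0)]))
q=telemetry.sense();print(q["tcp_pos"],q["wrist_force"],q["ee_rot"][0],q["moment"])
for p in ((.716,.038,.157),(.716,.038,.237),(.696,.038,.097)): print(proj(s,p),proj(t,p))
E
```

```text
[0.53097868 0.03730051 0.28854873] [ 0.29506069 -0.21815774 -2.18933058] [ 9.99998914e-01 -1.44006601e-03 -3.12223510e-04] [-0.07685071  0.07241416  0.01914885]
(np.float64(227.6), np.float64(221.5)) (np.float64(317.6), np.float64(156.8))
(np.float64(224.2), np.float64(193.7)) (np.float64(316.5), np.float64(144.9))
(np.float64(237.9), np.float64(242.0)) (np.float64(318.4), np.float64(173.6))
```

View pics/c4.png

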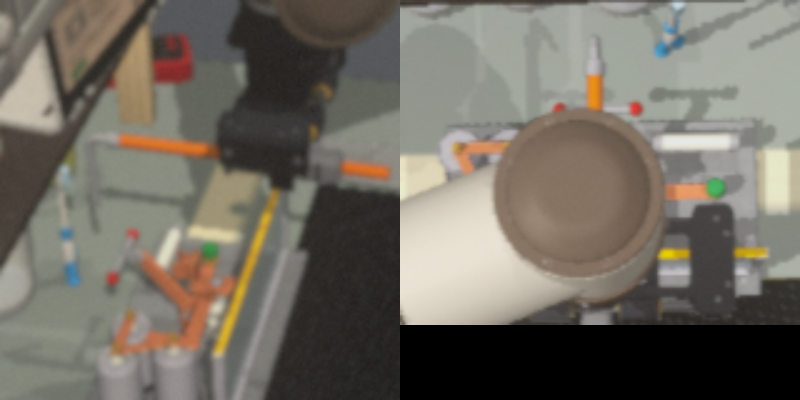

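The finger is behind the bar, roughly centred between the balls (top crop: rod at column 595, balls at 560 and 636). The bend looks about 5 mm nearer than planned, so I'll add 10 mm in x before lowering.

Call:
drive_tool([
  [0.08,0,0,0],
  [0.08,0,0.1,0],
  [0.08,0,0.2,0],
  [0.08,0,0.35,0],
  [0.08,0,0.5,0],
  [0.08,0,0.64,0],
  [0.08,0,0.64,0],
  [0.08,0,0.64,0],
])

```text
time_s: 9.52
tcp_pos: [0.5408, 0.0386, 0.2121]
ee_rot: [[1.0, 0.001, 0.0], [0.001, -1.0, -0.0], [0.0, 0.0, -1.0]]
wrist_force: [-0.1, -0.3, -1.8]
gripper_width: 0.271
```

```bash
python3 - <<'E'
from h import *
s=capture("side");t=capture("top")
cv2.imwrite("pics/c5.png",np.hstack([cv2.resize(s["color"][170:290,190:310],(480,480),interpolation=cv2.INTER_CUBIC),cv2.copyMakeBorder(cv2.resize(t["color"][130:210,280:360],(320,320),interpolation=cv2.INTER_CUBIC),0,160,0,0,0)]))
f=[telemetry.sense()["wrist_force"] for _ in range(5)]
q=telemetry.sense();print(q["tcp_pos"],f[0],f[-1],q["moment"])
for p in ((.721,.038,.080),(.721,.038,.160),(.696,.038,.097)): print(proj(s,p),proj(t,p))
E
```

```text
[0.5409497  0.03865841 0.21259023] [-0.68974779 -0.3350391  -1.56075443] [-0.68974779 -0.3350391  -1.56075443] [-0.01557573  0.02158498 -0.08746134]
(np.float64(228.7), np.float64(245.9)) (np.float64(318.5), np.float64(164.5))
(np.float64(225.5), np.float64(220.2)) (np.float64(317.6), np.float64(154.0))
(np.float64(237.9), np.float64(242.0)) (np.float64(318.4), np.float64(173.6))
```

View pics/c5.png

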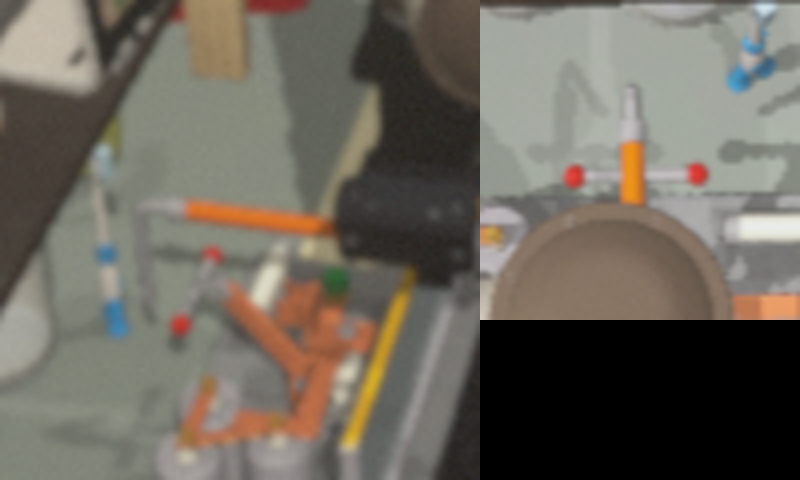

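The side crop puts the bend at full-image pixel ~(226,221) and the finger end at ~(228,249), matching the model. The finger hangs behind the bar, mid-way between the balls (top crop: balls at 575 and 697, rod at 632). Now the draw.

Call:
drive_tool([
  [-0.07,0,0,0],
  [-0.12,0,0,0],
  [-0.14,0,-0.01,0],
  [-0.16,0,-0.02,0],
  [-0.18,0,-0.03,0],
  [-0.2,0,-0.04,0],
  [-0.22,0,-0.05,0],
  [-0.24,0,-0.06,0],
  [-0.26,0,-0.06,0],
  [-0.28,0,-0.06,0],
])

```text
time_s: 10.88
tcp_pos: [0.5074, 0.0387, 0.2195]
ee_rot: [[1.0, 0.0, 0.002], [0.0, -1.0, 0.0], [0.002, -0.0, -1.0]]
wrist_force: [2.5, -0.1, -0.4]
gripper_width: 0.276
```

Call:
drive_tool([
  [0,0,0,0],
  [0,0,0,0],
])

```text
time_s: 11.12
tcp_pos: [0.5071, 0.0386, 0.2191]
ee_rot: [[1.0, 0.0, 0.0], [0.0, -1.0, 0.0], [0.0, -0.0, -1.0]]
wrist_force: [2.1, 0.9, -0.3]
gripper_width: 0.273
```

```bash
python3 - <<'E'
from h import *
t=capture("top"); q=telemetry.sense();print(q["tcp_pos"],q["wrist_force"],q["moment"])
b=blobs(t,(0,150,80),(6,255,255),(290,160,350,205))[1]; print(b)
for e in b: print(pl(t,*e[1],.11))
E
```

```text
[0.5070685  0.03861802 0.21908969] [ 1.76804484  1.12778706 -0.28039443] [ 0.0026885  -0.85963711  0.04355994]
[([301, 175, 4, 5, 16], [302.6, 176.8]), ([333, 174, 4, 5, 15], [334.1, 175.9])]
[0.6862 0.0717 0.11  ]
[0.6872 0.0042 0.11  ]
```

Call:
drive_tool([
  [0,0,-0.02,0],
  [-0.012,0,-0.03,0],
  [-0.024,0,-0.04,0],
  [-0.036,0,-0.05,0],
  [-0.048,0,-0.06,0],
  [-0.06,0,-0.07,0],
  [-0.072,0,-0.08,0],
  [-0.084,0,-0.09,0],
  [-0.084,0,-0.09,0],
])

```text
time_s: 12.3
tcp_pos: [0.4965, 0.0385, 0.2299]
ee_rot: [[1.0, 0.0, -0.001], [0.0, -1.0, -0.0], [-0.001, 0.0, -1.0]]
wrist_force: [0.2, 0.1, -2.3]
gripper_width: 0.272
```

```bash
cat > m.py <<'E'
from h import *
t=capture("top"); q=telemetry.sense();print(q["tcp_pos"],q["wrist_force"],q["moment"])
b=blobs(t,(0,150,80),(6,255,255),(290,160,350,215))[1]
zz=.12
for e in b: 
    e0,d=ray(t,*e[1])
    # intersect with bar circle about hinge (x .630,z .042, R .0865)
    f=lambda z:(e0+d*(z-e0[2])/d[2])
    zs=np.linspace(.09,.1285,400); P=np.array([f(z) for z in zs]); i=np.argmin(abs(np.hypot(P[:,0]-.630,P[:,2]-.042)-.0865))
    p=P[i]; th=np.arctan2(p[0]-.63,p[2]-.042)-np.arctan2(16,85); print(e[1],p.round(4),"q",round(.7-th,3))
E
python3 m.py
```

```text
[0.49653199 0.0384438  0.22974521] [ 0.57766369  0.39879604 -1.90819113] [-0.01593544 -0.17472292  0.00297301]
[302.5, 180.8] [0.6762 0.0717 0.1151] q 0.322
[334.3, 180.2] [0.6766 0.004  0.1149] q 0.318
```

Call:
drive_tool([
  [-0.008,0,-0.005,0],
  [-0.016,0,-0.01,0],
  [-0.024,0,-0.015,0],
  [-0.032,0,-0.019,0],
  [-0.032,0,-0.019,0],
])

```text
time_s: 12.98
tcp_pos: [0.4929, 0.0385, 0.2322]
ee_rot: [[1.0, 0.0, -0.0], [0.0, -1.0, -0.0], [-0.0, 0.0, -1.0]]
wrist_force: [-0.0, 0.6, -2.2]
gripper_width: 0.274
```

Call:
drive_tool([
  [-0.008,0,-0.005,0],
  [-0.016,0,-0.01,0],
  [-0.016,0,-0.01,0],
])

```text
time_s: 13.35
tcp_pos: [0.491, 0.0385, 0.2333]
ee_rot: [[1.0, 0.0, -0.0], [0.0, -1.0, -0.0], [-0.0, 0.0, -1.0]]
wrist_force: [1.2, 0.2, -1.7]
gripper_width: 0.273
```

Call:
drive_tool([
  [-0.008,0,-0.005,0],
  [-0.016,0,-0.009,0],
  [-0.016,0,-0.009,0],
])

```text
time_s: 13.72
tcp_pos: [0.4891, 0.0385, 0.2345]
ee_rot: [[1.0, 0.0, -0.0], [0.0, -1.0, -0.0], [-0.0, 0.0, -1.0]]
wrist_force: [0.3, 0.4, -1.9]
gripper_width: 0.277
```

```bash
python3 m.py
```

```text
[0.48907074 0.0384946  0.23443693] [-0.21565749  1.01058579 -0.68538784] [-0.08292033 -0.12939429 -0.01072974]
[334.4, 183.2] [0.669  0.0039 0.1192] q 0.418
[302.5, 183.8] [0.6687 0.0715 0.1193] q 0.422
```

Call:
drive_tool([
  [-0.008,0,-0.004,0],
  [-0.016,0,-0.008,0],
  [-0.016,0,-0.008,0],
])

```text
time_s: 14.15
tcp_pos: [0.4873, 0.0385, 0.2354]
ee_rot: [[1.0, 0.0, 0.0], [0.0, -1.0, 0.0], [0.0, -0.0, -1.0]]
wrist_force: [1.0, -0.0, -2.5]
gripper_width: 0.277
```

Call:
drive_tool([
  [-0.008,0,-0.004,0],
  [-0.016,0,-0.008,0],
  [-0.016,0,-0.008,0],
])

```text
time_s: 14.52
tcp_pos: [0.4855, 0.0386, 0.2364]
ee_rot: [[1.0, 0.0, 0.0], [0.0, -1.0, 0.0], [0.0, -0.0, -1.0]]
wrist_force: [2.2, -1.2, -2.2]
gripper_width: 0.275
```

Call:
drive_tool([
  [-0.008,0,-0.004,0],
  [-0.016,0,-0.008,0],
  [-0.016,0,-0.008,0],
])

```text
time_s: 14.9
tcp_pos: [0.4832, 0.0385, 0.2374]
ee_rot: [[1.0, 0.0, -0.0], [0.0, -1.0, -0.0], [-0.0, 0.0, -1.0]]
wrist_force: [0.3, -0.2, -2.0]
gripper_width: 0.276
```

Call:
drive_tool([
  [-0.008,0,-0.003,0],
  [-0.016,0,-0.006,0],
  [-0.016,0,-0.006,0],
])

```text
time_s: 15.28
tcp_pos: [0.4813, 0.0385, 0.238]
ee_rot: [[1.0, 0.0, -0.0], [0.0, -1.0, -0.0], [-0.0, 0.0, -1.0]]
wrist_force: [1.3, -0.5, -2.4]
gripper_width: 0.27
```

Call:
drive_tool([
  [-0.008,0,-0.003,0],
  [-0.016,0,-0.006,0],
  [-0.016,0,-0.006,0],
])

```text
time_s: 15.65
tcp_pos: [0.4794, 0.0385, 0.2388]
ee_rot: [[1.0, 0.0, -0.0], [0.0, -1.0, 0.0], [-0.0, -0.0, -1.0]]
wrist_force: [1.4, 0.9, -1.9]
gripper_width: 0.271
```

```bash
python3 m.py
```

```text
[0.47942924 0.03850135 0.23874754] [ 1.60610467  1.19601383 -2.54433902] [-0.06757173 -0.45518278 -0.01504611]
[334.5, 187.0] [0.6599 0.0039 0.1232] q 0.533
[302.6, 187.9] [0.6589 0.0711 0.1236] q 0.546
```

Call:
drive_tool([
  [-0.008,0,-0.002,0],
  [-0.016,0,-0.005,0],
  [-0.016,0,-0.005,0],
])

```text
time_s: 16.08
tcp_pos: [0.4778, 0.0386, 0.2394]
ee_rot: [[1.0, 0.0, 0.001], [0.0, -1.0, 0.0], [0.001, -0.0, -1.0]]
wrist_force: [3.2, -0.5, -2.5]
gripper_width: 0.274
```

```bash
python3 m.py
```

```text
[0.47778053 0.03855437 0.23937627] [ 3.23447373  0.15048144 -1.79906252] [-0.15487083 -0.80384701  0.00259376]
[302.5, 188.2] [0.6582 0.0713 0.1238] q 0.554
[334.3, 187.5] [0.6587 0.0043 0.1236] q 0.547
```

Call:
drive_tool([
  [-0.008,0,-0.002,0],
  [-0.008,0,-0.002,0],
])

```text
time_s: 16.38
tcp_pos: [0.4773, 0.0387, 0.2397]
ee_rot: [[1.0, 0.0, 0.002], [0.0, -1.0, 0.0], [0.002, -0.0, -1.0]]
wrist_force: [5.0, -0.5, -3.6]
gripper_width: 0.274
```

Call:
drive_tool([
  [-0.008,0,-0.002,0],
  [-0.008,0,-0.002,0],
])

```text
time_s: 16.62
tcp_pos: [0.4769, 0.0388, 0.2401]
ee_rot: [[1.0, 0.0, 0.003], [0.0, -1.0, 0.001], [0.003, -0.001, -1.0]]
wrist_force: [6.9, -0.9, -5.5]
gripper_width: 0.27
```

```bash
python3 m.py
```

```text
[0.47692445 0.03879252 0.24008549] [ 7.05150767 -0.23665122 -4.08022422] [-0.2535556  -1.85848971 -0.1421835 ]
[302.5, 188.8] [0.6568 0.0713 0.1243] q 0.571
[334.4, 188.1] [0.6573 0.0041 0.1241] q 0.564
```

Pull is about 7 N and steep, at blade ≈ 0.565. That is above the 4–5 N jaw peak and comes after about 5 mm of soft plateau, so this is the stop. I'll ease off and check that the blade stays.

Call:
drive_tool([
  [0.01,0,0,0],
  [0.02,0,0,0],
  [0.03,0,0,0],
  [0.03,0,0,0],
])

```text
time_s: 17.18
tcp_pos: [0.4785, 0.0383, 0.2394]
ee_rot: [[1.0, 0.0, -0.002], [0.0, -1.0, -0.001], [-0.002, 0.001, -1.0]]
wrist_force: [-0.6, 0.6, -1.5]
gripper_width: 0.274
```

```bash
python3 m.py; python3 - <<'E'
from h import *
s=capture("side");t=capture("top")
cv2.imwrite("pics/c6.png",np.hstack([cv2.resize(s["color"][190:310,200:320],(480,480),interpolation=cv2.INTER_CUBIC),cv2.copyMakeBorder(cv2.resize(t["color"][140:240,280:360],(320,400),interpolation=cv2.INTER_CUBIC),0,80,0,0,0)]))
E
```

```text
[0.47858743 0.03834328 0.23947546] [ 0.50333243 -0.09390505 -3.07685246] [-0.05215854  0.02804899 -0.01843344]
[302.5, 188.2] [0.6582 0.0713 0.1238] q 0.554
[334.4, 187.6] [0.6585 0.0041 0.1237] q 0.55
```

View pics/c6.png

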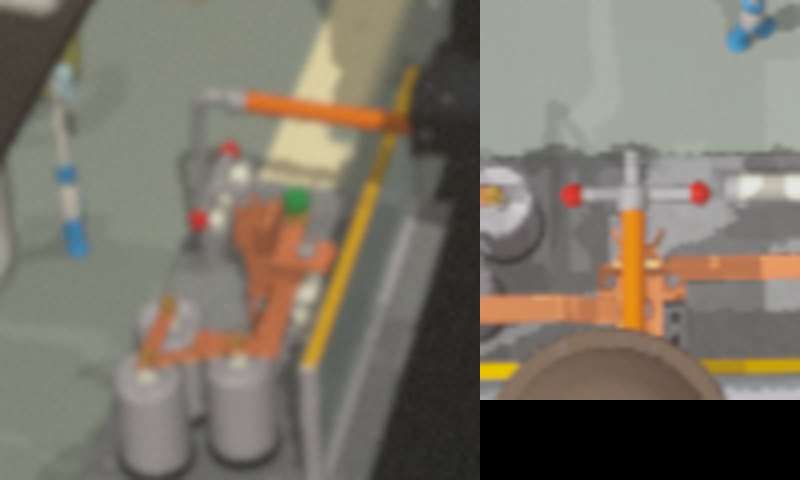

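The hook is slack. In the side crop the blade stands with the balls at (230,150) and (199,220), and in the top crop at (572,195) and (700,193). After a ~1 mm recoil the blade reads 0.55. Next I'll back away, lift, and carry the hook to the rest.

Call:
drive_tool([
  [0.05,0,0,0],
  [0.1,0,0,0],
  [0.1,0,-0.1,0],
  [0.1,0,-0.2,0],
  [0.1,0,-0.4,0],
  [0.1,0,-0.4,0],
  [0.1,0,-0.4,0],
])

```text
time_s: 18.2
tcp_pos: [0.4908, 0.0385, 0.2875]
ee_rot: [[1.0, -0.0, -0.001], [-0.0, -1.0, 0.0], [-0.001, -0.0, -1.0]]
wrist_force: [0.5, 0.2, -1.7]
gripper_width: 0.272
```

Call:
drive_tool([
  [0,0.3,0,0],
  [0,0.6,0,0],
  [0,0.9,0,0],
  [0,0.9,0,0],
])

```text
time_s: 18.7
tcp_pos: [0.4906, -0.0712, 0.2866]
ee_rot: [[1.0, -0.003, -0.003], [-0.003, -1.0, -0.0], [-0.003, 0.0, -1.0]]
wrist_force: [0.3, 0.9, -2.4]
gripper_width: 0.269
```

Call:
drive_tool([
  [0,0.3,0,0],
  [0,0.6,0,0],
  [0,0.9,0,0],
  [0,0.9,0,0],
])

```text
time_s: 19.2
tcp_pos: [0.4911, -0.1784, 0.2867]
ee_rot: [[1.0, -0.002, -0.002], [-0.002, -1.0, 0.0], [-0.002, -0.0, -1.0]]
wrist_force: [0.1, 0.3, -2.4]
gripper_width: 0.27
```

Call:
drive_tool([
  [0,0.3,0,0.01],
  [0,0.6,0,0.028],
  [0,0.9,0,0.028],
  [0,0.9,0,0.028],
  [0,0.9,0,0.028],
  [0,0.9,0,0.028],
])

```text
time_s: 19.95
tcp_pos: [0.4916, -0.2842, 0.2877]
ee_rot: [[0.999, -0.054, -0.0], [-0.054, -0.999, 0.0], [-0.0, -0.0, -1.0]]
wrist_force: [-0.1, 1.2, -2.3]
gripper_width: 0.269
```

```bash
python3 m.py; python3 - <<'E'
from h import *
s=capture("side");t=capture("top")
cv2.imwrite("pics/c7.png",np.hstack([cv2.resize(s["color"][100:200,250:400],(600,400),interpolation=cv2.INTER_CUBIC),cv2.resize(t["color"][130:330,440:510],(140,400))]))
q=telemetry.sense(); p=np.array(q["tcp_pos"]);R=np.array(q["ee_rot"]);print(R[0])
o=p+R[:,2]*.051
for x,z in ((.185,-.08),(.185,0),(-.092,0)): 
  w=o+R[:,0]*x-R[:,2]*z; print(proj(s,w),proj(t,w))
E
```

```text
[ 0.49159733 -0.28435785  0.28790015] [ 0.00847968  0.60190004 -1.78677179] [-0.0148772   0.01840719  0.0238544 ]
[302.5, 188.4] [0.6577 0.0713 0.124 ] q 0.56
[334.3, 187.5] [0.6587 0.0043 0.1236] q 0.547
[ 9.98510899e-01 -5.45520783e-02  2.34279059e-04]
(np.float64(278.4), np.float64(151.7)) (np.float64(480.8), np.float64(173.3))
(np.float64(277.3), np.float64(126.0)) (np.float64(493.1), np.float64(162.6))
(np.float64(378.5), np.float64(139.3)) (np.float64(492.7), np.float64(310.7))
```

View pics/c7.png

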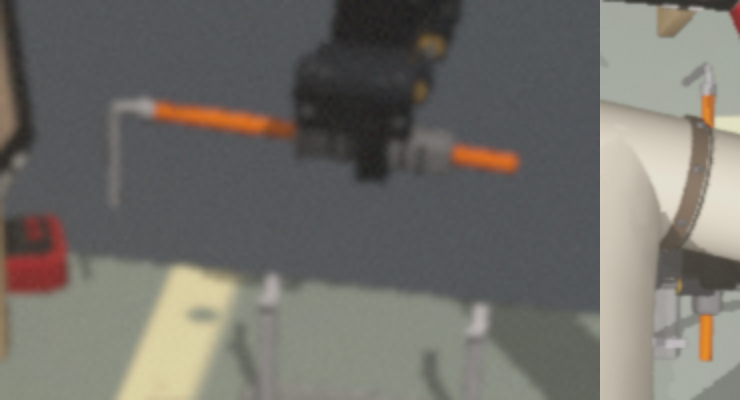

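The hook is still level in the grip: bend (278,126), finger end (278,151) and tail (379,140) all match the prediction. The blade is unchanged. Lowering into the forks.

Call:
drive_tool([
  [-0.03,0.008,0,0],
  [-0.03,0.008,0.25,0],
  [-0.03,0.008,0.5,0],
  [-0.03,0.008,0.7,0],
  [-0.03,0.008,0.8,0],
  [-0.03,0.008,0.87,0],
  [-0.03,0.008,0.92,0],
  [-0.03,0.008,0.97,0],
  [-0.03,0.008,0.97,0],
  [-0.03,0.008,0.97,0],
])

```text
time_s: 21.35
tcp_pos: [0.488, -0.2863, 0.1718]
ee_rot: [[0.998, -0.056, 0.001], [-0.056, -0.998, -0.0], [0.001, 0.0, -1.0]]
wrist_force: [0.2, 0.3, -1.8]
gripper_width: 0.269
```

Call:
drive_tool([
  [0,0,0.03,0],
  [0,0,0.06,0],
  [0,0,0.09,0],
  [0,0,0.115,0],
  [0,0,0.115,0],
  [0,0,0.115,0],
])

```text
time_s: 22.1
tcp_pos: [0.4877, -0.2862, 0.1577]
ee_rot: [[0.998, -0.056, -0.0], [-0.056, -0.998, 0.0], [-0.0, -0.0, -1.0]]
wrist_force: [-0.3, 1.0, -0.3]
gripper_width: 0.272
```

Call:
drive_tool([
  [0,0,0.006,0],
  [0,0,0.006,0],
])

```text
time_s: 22.35
tcp_pos: [0.4877, -0.2862, 0.1575]
ee_rot: [[0.998, -0.056, 0.0], [-0.056, -0.998, -0.0], [0.0, 0.0, -1.0]]
wrist_force: [-1.3, 2.4, 4.9]
gripper_width: 0.275
```

Call:
drive_tool([
  [0,0,0,0],
  [0,0,0,0],
  [0,0,0,0],
  [0,0,0,0],
  [0,0,0,0],
  [0,0,0,0],
], fingers=70)

```text
time_s: 23.1
tcp_pos: [0.4878, -0.2862, 0.1569]
ee_rot: [[0.998, -0.056, 0.0], [-0.056, -0.998, -0.0], [0.0, 0.0, -1.0]]
wrist_force: [-0.4, -0.8, 0.8]
gripper_width: 0.782
```

Call:
drive_tool([
  [0,0,-0.1,0],
  [0,0,-0.3,0],
  [0,0,-0.6,0],
  [0,0,-1,0],
  [0,0,-1,0],
])

```text
time_s: 23.72
tcp_pos: [0.4896, -0.287, 0.2826]
ee_rot: [[0.998, -0.055, 0.01], [-0.055, -0.998, -0.004], [0.011, 0.004, -1.0]]
wrist_force: [-1.0, 0.1, 0.6]
gripper_width: 0.806
```

Call:
drive_tool([
  [-0.5,0,-0.5,0],
  [-1,0,-0.8,0],
  [-1,0,-0.8,0],
  [-1,0,-0.8,0],
])

```text
time_s: 24.22
tcp_pos: [0.3668, -0.2795, 0.375]
ee_rot: [[0.998, -0.057, 0.004], [-0.057, -0.998, -0.001], [0.005, 0.001, -1.0]]
wrist_force: [0.3, -0.4, 0.1]
gripper_width: 0.805
```

```bash
python3 m.py; python3 - <<'E'
from h import *
s=capture("side");t=capture("top")
cv2.imwrite("pics/c8.png",np.hstack([cv2.resize(s["color"][130:230,250:400],(600,400),interpolation=cv2.INTER_CUBIC),cv2.resize(t["color"][165:325,430:510],(200,400))]))
m,b=blobs(t,(5,150,100),(20,255,255),(460,170,490,320),10); print(b)
for k in ((.673,-.297,.025),(.673,-.297,.105),(.396,-.281,.105)):print(proj(s,k),proj(t,k))
E
```

```text
[ 0.36748061 -0.27946616  0.37357379] [ 0.04265379  0.32247228 -0.39310905] [-0.01332821 -0.00785457 -0.01788675]
[302.5, 188.2] [0.6582 0.0713 0.1238] q 0.554
[334.4, 187.8] [0.658  0.0041 0.1239] q 0.556
[([472, 195, 5, 45, 193], [474.3, 217.9])]
(np.float64(281.3), np.float64(190.3)) (np.float64(465.2), np.float64(189.1))
(np.float64(280.4), np.float64(167.3)) (np.float64(474.9), np.float64(180.9))
(np.float64(375.9), np.float64(181.5)) (np.float64(473.5), np.float64(311.5))
```

View pics/c8.png

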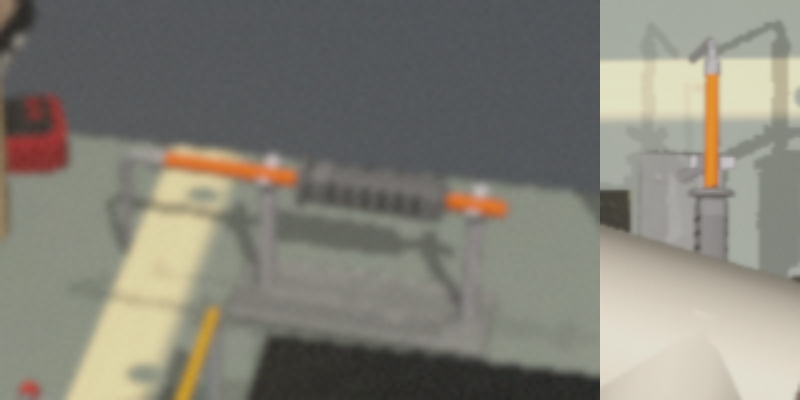

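The hook is back in both forks, finger hanging. The orange front piece has exactly its starting pixels: (474.3,217.9), area 193. The blade is unchanged at 0.555. Handing in.

```bash
python3 -c "
from station import order
print(order.finish_job())"
```

```text
the job is handed in; nothing more can be done
None
```

The switch is closed, the hook is back in its rest, and the job was handed in at about 24 s. No verdict was reported.

**What I did:** I lifted the hook out of its rest, reached over the guard and lowered the finger behind the middle of the bar. I drew the blade in small steps along its arc until the pull rose steeply to about 7 N, with blade ≈ 0.565. I then eased off and laid the hook back in its forks.

**Last checks:**
- **Blade:** it sprang back about 1 mm when I eased off, and has read about 0.555 rad ever since.
- **Hook:** it lies in both forks with the finger down, and its visible front part covers the same pixels as at the start. The arm hides its tail in the last top view, but the side view shows it seated.
- **Arm:** the gripper is clear, with about zero wrist force.
- **Bystanders:** I did not measure the board, spool or pliers again. The hand passed well above them.

**Less certain:**
- **Fully home:** the 2 mm leaf spread is too small for the cameras, so I judged it from force. I never sampled the 4–5 N jaw peak itself. I only saw about 2 N, a drop, some 5 mm of soft pull, and then the steep rise past 5 N.
- **Early pull:** the wrist showed about 2 N where the hinge should need about 0.5 N. It fell off once the hook followed the bar upward, so it was probably friction.

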